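# Lock the trimming jig's selector arm at the marked stop

## Robot

A 6-joint arm with a two-finger parallel gripper is mounted at the origin on the work surface. World frame = base frame: x ahead of the robot, y to its left, z up, the work surface at z = 0. Lengths are in m, angles in rad, forces in N, time in s.
With the tool pointing down it reaches from about 0.375 to 0.9 m from the base axis. Payload 3.1 kg.
Tool frame: the origin (TCP) lies at the centre of the arm's flange, where the gripper is bolted on; the fingertips stand robot.tip_extent ahead of it and the grasp point (between the pads) lies 164 mm ahead of it (robot.tip_extent is the distance from the TCP to the fingertips, in m); z points along the fingers, y is the line along which they close (so a half turn about z gives the same grasp; the last joint's range is limited). The gripper opens to 87 mm and grips with 3 to 60 N. Pads are 19 mm wide; open, the fingers measure 117 mm over their backs; the gripper's body (75 mm by 190 mm) begins 51 mm behind the grasp point.
Start: joints at [1.125, 0.527, 1.433, -0, 1.181, -0.178], TCP at [0.165, 0.603, 0.405] pointing down, gripper open.
Joint ranges: [-3.08, 3.08], [-0.75, 2.2], [0.22, 2.44], [-1.43, 4.57], [0, 2.65], [-2.85, 2.85]. Speed limits (rad/s): [2.79, 2.79, 3.14, 3.14, 3.14, 3.14].

## Interface

Orientations are given as a unit quaternion [x, y, z, w].
In Python, from rig import get_obs, camera, hand_in, cut_out, robot gives the robot as it stands.
- The arm moves only by the tool step_arm, never from a script. Its argument "rows" is a list of rows, each a list of 6 numbers: the shift along the world's x, y, z in m, then the turn, a rotation vector about the world's x, y, z in degrees. A call has 1 to 12 rows; each row shifts and turns the commanded pose from where the row before left it; what a row does not reach is not made up. A row lasts 1/8 s, in which the tool goes at most 62.5 mm and 10.7 degrees, less where a joint would pass 70% of its speed; a pose out of reach is approached as far as the arm can. A call is refused whole if a number of a shift passes 0.0625 or a number of a turn 10.7, either way. A call with a gripper value outside its range is refused whole. "jaw" is the finger opening in m, from 0 to 0.087, set as the call begins (left out, the last holds). The fingers move at their own pace and stop on an object; "squeeze" is the grip in N (left out, the last holds). Time passes only in rows, so rows that do not move let the fingers close. It gives the time, the measured TCP pose, the force, the opening and the grip force at its end, in the units of the state.
- get_obs(): the state, without advancing time (a new reading comes with each control period).
- camera(name): name is "scene" or "top"; returns a dict with "pixels" (420x560x3 uint8, blue, green, red), "depth" (420x560 float32, m along the optical axis (not along the pixel's ray), 0 where there is no reading), "fov_y" (degrees; the focal length in pixels is half the picture's height over the tangent of half this angle, whatever the lens; pixels are square), "cx", "cy" (the principal point, pixels), "k1" (the pictures are not rectified: a ray, as slopes to the right and down, at radius r is drawn at 1 + k1 r^2 times it, then the intrinsics apply), "extrinsics" (4x4, takes a point from camera to world coordinates). Camera axes: x right, y up, looking along -z (the intrinsics and any distortion apply to the point x, -y, -z); pixel columns grow to the right and rows downward; lengths in m; the calibration is good to about 2 mm. A picture is of the moment at which its call begins.
- hand_in(): hands the job in; it is judged then, once.
Trained networks look in the newest picture that a camera, given by its name, has taken for a name from the list of things; names that differ only in an ending like _2 or _b are one class to them, and where a whole thing is asked for, a point or a joint stands for the part that bears it (a point fixed in the world has none). Each returns a list of dicts, best first, with "confidence" (0 to 1); they miss things now and then, are a little off and sometimes report something else, mostly with a low value. They report only what shows in the picture. A call takes as long as a camera call. They do not tell look-alikes from the thing itself.
- cut_out(label, camera): "region" (420x560 bool, what is visible of it) and "extent" ([centre column, centre row, width, height] in pixels, round what is visible of it).
The state is a dict: "time": time; "q": joint angles; "joint_velocities": joint speeds; "joint_torque": joint torques, N m; "position": TCP position; "tool_rot": TCP orientation; "ft_force": force on the tool from outside, world axes, zero at the start; "moment": the same for the moment, N m; "grip_width": finger opening in m; "grip_force": force on a finger pad.
Only numpy, scipy, OpenCV 4.12 (cv2) and the standard library are available. Lean on these libraries where they do the work, as an engineer would, in place of code of your own. Each camera call takes 0.05 s, during which the arm holds its last target. There are 200 camera calls.

## Task

On the round index plate of the zinc edge-trimming jig, bring the blue selector arm, which turns endlessly both ways, the shorter way round to the socket by the red marker, and lock it there with the orange-headed steel index pin from the wooden stand: pin down through the hole in the arm and fully home in that socket, upright and let go. The index plate may stand up to 15 degrees round from its markers, so feel for the socket with light pressure and never force the pin. Leave everything else on the bench where it lies.

Things in the scene. Friction and masses are not known exactly. Their poses are not given: they have to be found in the camera images.
- pin: Loose steel index pin, standing in the wooden stand at the start (about 130 g). Origin: centre of its lower tip; z up along the pin to its head. Round shank 12 mm in diameter (lowest 3 mm tapered to 10 mm), from 0 to 50 mm; orange square head 20 x 20 mm, faces along the pin's x and y, from 50 to 85 mm above the tip.
- pin_stand: Fixed wooden block 70 x 70 x 30 mm, origin at the centre of its underside on the bench; in its middle a 14 mm hole, 22 mm deep, in which the pin stands (tip 8 mm above the bench).
- jig: The fixed zinc jig. Origin: on the selector's upright axis, at bench height; x, y: its level axes, z up. Dark base disc, radius 120 mm, top at z 10 mm; on it the pale index plate. The hub in the middle reaches z 48 mm; a low fence (top at z 40 mm) runs along the jig's y, 120 to 170 mm out on its +x side.
- index_plate (a point): On the axis, at the index plate's flat top (z 30 mm). Six sockets, 75 mm from the axis, nominally every 60 degrees from the jig's +x; all together they may stand up to 15 degrees round from that either way (not measured; plate stiff, stays put). Each 14 mm wide, 1 mm chamfer, 20 mm deep: floor at z 10 mm, where the tip of a pin fully home lies.
- selector (a joint): Angle of the blue arm (rad), counterclockwise seen from above, measured from the jig's +x to the end with the hole. No stops: it goes round endlessly. It stays where it is left; friction of about 0.25 N m (3 to 4 N at the hole).
- sel_hole (a point): Centre of the hole in the blue arm, at the arm's top face (z 44 mm above the bench), 75 mm from the jig's axis. The arm is 12 mm thick (z 32 to 44 mm), the hole is 15 mm wide, right through, with a 3 mm chamfer.
- red_marker: Small fixed round red post, 16 mm in diameter, 22 mm tall, standing on the base disc's rim (z 10 to 32 mm). Origin: centre of its underside, 109 mm from the jig's axis, at the nominal angle of the socket wanted. Three like posts in grey stand by other sockets.
- paddle: Loose junior paddle, about 0.84 m long with yellow blade, lying flat left of the jig; leave it. Origin under the middle of the blade.
- burnisher: Loose horn-handled burnisher, 180 mm long, 22 mm thick, lying; leave it. Origin mid-length on the bench.
- tape_dispenser: Loose red enamel tape dispenser, 130 x 50 mm, 92 mm tall; leave it. Origin under its middle.
- sanding_block: Loose cork sanding block 110 x 60 x 35 mm; leave it. Origin under its middle.
- varnish_jar: Loose amber jar, 66 mm wide, 80 mm tall; leave it. Origin under its middle.
- driver: Loose screwdriver lying; leave it.
Mind the look-alikes: they are no part of the job. Leave any black or white look-alike of the pin alone.

How it is judged:
By the outcome, as a careful person would: the job done as asked, in the order asked, and still so for the second after the job is handed in, with the robot touching nothing.
It also fails if it takes over 72 s, if anything falls off the work surface, if the arm or the gripper's body presses on something with over 40 N, if the wrist force passes 120 N, or if a joint passes its speed limit or range.

## Working session

There is one attempt and no reset: what is moved stays moved. The work goes in short steps, Python scripts to look and compute and a tool call to move; the robot and the scene stay as the last step left them, time stands still between calls to the robot, and variables do not carry over. Pictures are saved under pics/ and viewed, at most 10 in all, crops included, and the job is handed in when it is done.

Besides the shell and the picture viewer there is one more tool, called as name([rows], argument=value, ...), one row to a line, values as JSON. step_arm: Moves the arm, as the interface text tells. Its arguments: {"type":"object","properties":{"rows":{"type":"array"},"jaw":{"type":"number"},"squeeze":{"type":"number"}},"required":["rows"]}

```bash
mkdir -p pics
cat > h.py <<'E'
import numpy as np, cv2
from rig import *
def cloud(c):
    d=c["depth"];h,w=d.shape;f=h/2/np.tan(np.radians(c["fov_y"])/2)
    u,v=np.meshgrid(np.arange(w),np.arange(h))
    K=np.array([[f,0,c["cx"]],[0,f,c["cy"]],[0,0,1]],float)
    p=cv2.undistortPoints(np.stack([u,v],-1).reshape(-1,1,2).astype(np.float64),K,np.array([c["k1"],0,0,0,0.])).reshape(h,w,2)
    P=np.stack([p[...,0]*d,-p[...,1]*d,-d,np.ones_like(d)],-1)@np.array(c["extrinsics"]).T
    P=P[...,:3]; P[d==0]=np.nan
    return P
E
python3 - <<'E'
from h import *
for n in("scene","top"):
    c=camera(n);cv2.imwrite(f"pics/{n}0.png",c["pixels"]);print(n,c["fov_y"],c["k1"],np.array(c["extrinsics"]).round(3).tolist())
    P=cloud(c)
    for l in("pin","pin_stand","jig","selector","red_marker"):
        for r in cut_out(l,n)[:4]:
            m=r["region"];print(l,round(r["confidence"],2),np.round(r["extent"]),np.nanmedian(P[m],0).round(3))
o=get_obs();print(o["time"],o["position"],o["tool_rot"],robot.tip_extent)
E
```

```text
scene 51.11129777353242 -0.06581272126902465 [[-0.854, -0.321, 0.408, 0.988], [0.519, -0.542, 0.66, 0.731], [0.01, 0.776, 0.63, 0.795], [0.0, 0.0, 0.0, 1.0]]
pin 0.57 [390. 244.   8.  27.] [0.358 0.221 0.067]
pin 0.53 [359. 247.  14.  26.] [0.445 0.208 0.078]
pin 0.47 [384. 276.  19.  32.] [0.442 0.296 0.064]
pin_stand 0.85 [356. 266.  46.  36.] [0.454 0.215 0.03 ]
jig 0.69 [246. 214. 112.  68.] [ 0.57  -0.107  0.029]
jig 0.46 [271. 128.  33.   8.] [ 0.276 -0.46   0.017]
selector 0.78 [250. 196.  43.  31.] [ 0.544 -0.128  0.045]
top 49.779262435357126 -0.014661308063355976 [[0.003, 0.995, -0.096, 0.385], [-1.0, 0.002, -0.01, -0.033], [-0.01, 0.096, 0.995, 1.449], [0.0, 0.0, 0.0, 1.0]]
pin 0.6 [175. 234.  11.   5.] [0.436 0.286 0.082]
pin 0.56 [197. 263.   7.   7.] [0.353 0.212 0.085]
pin 0.52 [201. 235.   9.   5.] [0.438 0.203 0.087]
pin_stand 0.62 [205. 236.  22.  22.] [0.438 0.195 0.03 ]
jig 0.87 [311. 202.  75.  92.] [ 0.546 -0.136  0.027]
selector 0.71 [311. 204.  22.  51.] [ 0.535 -0.134  0.045]
0.6 [0.16473176 0.60285622 0.4047472 ] [ 1.32999654e-01  9.91116084e-01 -2.38711313e-05 -2.11556611e-07] 0.1822
```

Run:
```python
import cv2
a=cv2.imread("pics/scene0.png");b=cv2.imread("pics/top0.png")
cv2.imwrite("pics/a.png",cv2.resize(a[130:310,170:430],None,fx=3,fy=3,interpolation=2))
cv2.imwrite("pics/b.png",cv2.resize(b[140:280,160:370],None,fx=3.8,fy=3.8,interpolation=2))
```

```text
(no output)
```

View pics/scene0.png

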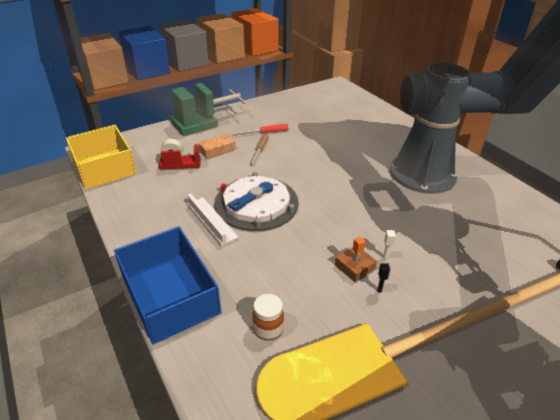

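View pics/a.png

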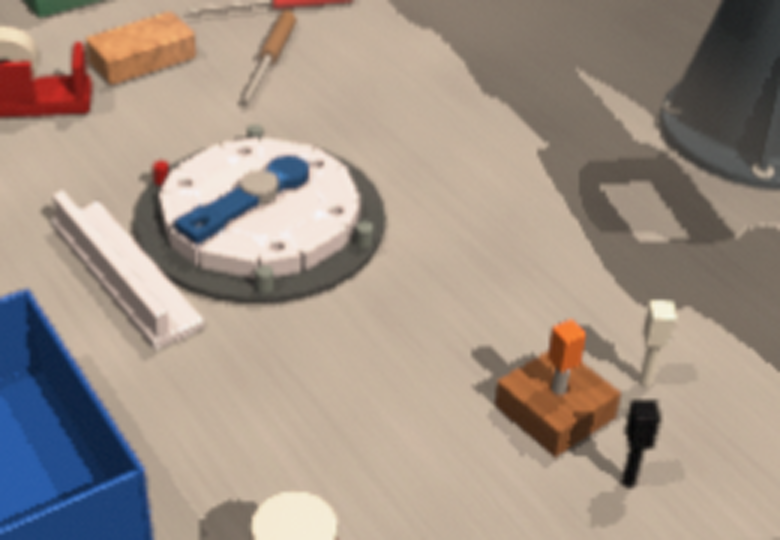

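View pics/b.png

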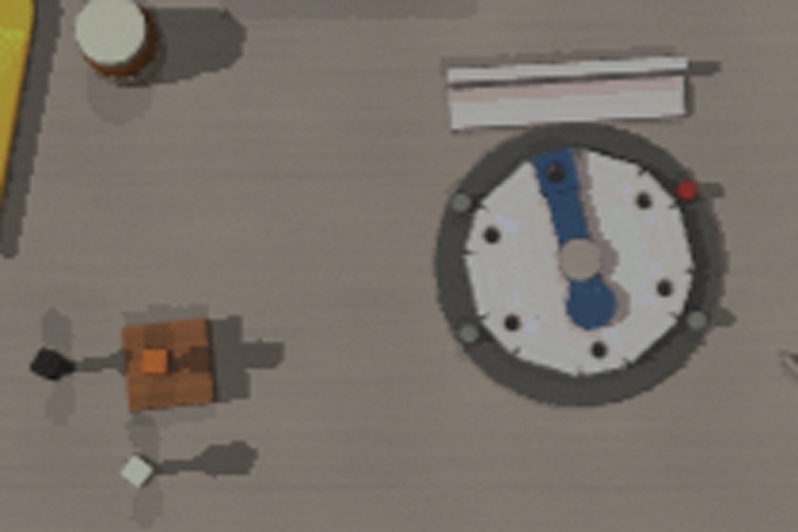

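Candidates in the scene view: orange-headed pin in the stand (359,247), white look-alike (390,244), black look-alike (384,276). The crop confirms that the orange one in the wooden stand is the right pin. The blue arm's hole is at (556,172) in the top crop, the red marker at (687,190) and the wanted socket at (643,200), so the shorter way is about 62° clockwise.

```bash
cat >> h.py <<'E'
def ray(c,u,v,z):
    h,w=c["depth"].shape;f=h/2/np.tan(np.radians(c["fov_y"])/2)
    K=np.array([[f,0,c["cx"]],[0,f,c["cy"]],[0,0,1]],float)
    p=cv2.undistortPoints(np.array([[[u,v]]],float),K,np.array([c["k1"],0,0,0,0.]))[0,0]
    E=np.array(c["extrinsics"]);d=E[:3,:3]@[p[0],-p[1],-1];o=E[:3,3]
    return (o+d*(z-o[2])/d[2])[:2]
E
python3 - <<'E'
from h import *
c=camera("top");im=c["pixels"]
def px(x,y):return 160+(x+.5)/3.8-.5,140+(y+.5)/3.8-.5
hub=ray(c,*px(580,259),.048)
def show(n,p,z):
    q=ray(c,*px(*p),z);d=q-hub;print(n,q.round(4),"r",np.hypot(*d).round(4),"ang",np.degrees(np.arctan2(d[1],d[0])).round(1))
print("hub",hub)
show("red",(687,190),.032)
for g in((697,320),(468,333),(460,202)):show("grey",g,.032)
for s in((643,200),(665,288),(600,349),(512,322),(491,235)):show("sock",s,.03)
show("hole",(556,172),.044)
show("f",(449,85),.0);show("f",(685,73),.0)
P=cloud(c);hsv=cv2.cvtColor(im,cv2.COLOR_BGR2HSV)
g=np.zeros(im.shape[:2],bool);g[215:255,180:220]=1
m=g&(hsv[...,0]<14)&(hsv[...,1]>180)&(hsv[...,2]>120)
v,u=np.nonzero(m);print(len(u),u.mean(),v.mean(),np.nanmedian(P[m],0)); print("pin top",ray(c,u.mean(),v.mean(),.093))
st=g&(P[...,2]>.022)&(P[...,2]<.036)
v,u=np.nonzero(st);r=cv2.minAreaRect(np.array([ray(c,a,b,.03)*1000 for a,b in zip(u,v)],np.float32));print("stand",r)
# plate circle & base disc
hb=P[(P[...,2]>.0265)&(P[...,2]<.034)&(np.hypot(P[...,0]-hub[0],P[...,1]-hub[1])<.11)]
print("plate",cv2.minEnclosingCircle((hb[:,:2]*1000).astype(np.float32)))
s=camera("scene");im=s["pixels"];P=cloud(s);hsv=cv2.cvtColor(im,cv2.COLOR_BGR2HSV)
m=(hsv[...,0]<14)&(hsv[...,1]>180);g=np.zeros_like(m);g[230:270,345:375]=1;m&=g
h=P[m&(P[...,2]>.055)];print("scene head",h.min(0),h.max(0),np.median(h,0))
E
```

```text
hub [ 0.52556897 -0.13779404]
red [ 0.5849 -0.2281] r 0.1081 ang -56.7
grey [ 0.4768 -0.2351] r 0.1089 ang -116.6
grey [ 0.4657 -0.0464] r 0.1093 ang 123.2
grey [ 0.5746 -0.0396] r 0.1097 ang 63.5
sock [ 0.5768 -0.1917] r 0.0744 ang -46.5
sock [ 0.5034 -0.2093] r 0.0748 ang -107.2
sock [ 0.4528 -0.1552] r 0.0748 ang -166.5
sock [ 0.475  -0.0827] r 0.0748 ang 132.6
sock [ 0.5473 -0.0654] r 0.0756 ang 73.3
hole [ 0.598  -0.1187] r 0.0749 ang 14.8
f [ 0.6797 -0.0302] r 0.188 ang 34.9
f [ 0.6904 -0.232 ] r 0.1898 ang -29.7
16 199.75 234.375 [0.43993009 0.20381511 0.09338148]
pin top [0.44029416 0.20331381]
stand ((439.9312744140625, 201.1985626220703), (70.09144592285156, 70.92546844482422), 6.485886096954346)
plate ((525.9280395507812, -137.523681640625), 109.92981719970703)
scene head [0.43187083 0.19618177 0.05868463] [0.45201922 0.21478973 0.09643891] [0.44601493 0.20953693 0.08354104]
```

Run:
```python
from h import *
s=camera("scene");im=s["pixels"];P=cloud(s);hsv=cv2.cvtColor(im,cv2.COLOR_BGR2HSV)
m=(hsv[...,0]<14)&(hsv[...,1]>180);g=np.zeros_like(m);g[230:270,345:375]=1;m&=g
k=m&(P[...,2]>.06)&(P[...,2]<.09)
p=(P[k]*1000)
print(np.c_[p[:,:2].round(1),p[:,2].round(0),np.argwhere(k)[:,::-1]][np.lexsort((np.argwhere(k)[:,1],))][::3].tolist())
c=camera("top");P=cloud(c)
g=np.zeros(P.shape[:2],bool);g[222:250,188:212]=1
k=g&(P[...,2]>.085);print((P[k]*1000).round(1).tolist())
print(cv2.minAreaRect((P[k][:,:2]*1000).astype(np.float32)))
```

```text
[[449.5, 196.6, 65.0, 353.0, 248.0], [448.9, 197.1, 79.0, 354.0, 244.0], [448.9, 198.7, 70.0, 354.0, 247.0], [449.1, 200.5, 62.0, 354.0, 250.0], [449.9, 200.8, 85.0, 355.0, 243.0], [450.0, 202.5, 77.0, 355.0, 246.0], [450.3, 204.4, 69.0, 355.0, 249.0], [450.8, 204.8, 89.0, 356.0, 243.0], [449.2, 204.8, 79.0, 356.0, 246.0], [449.2, 206.5, 70.0, 356.0, 249.0], [451.2, 210.1, 65.0, 356.0, 252.0], [451.6, 210.3, 85.0, 357.0, 246.0], [449.2, 209.6, 73.0, 357.0, 249.0], [449.6, 211.6, 65.0, 357.0, 252.0], [448.7, 211.2, 81.0, 358.0, 247.0], [447.5, 211.7, 71.0, 358.0, 250.0], [447.1, 211.7, 87.0, 359.0, 245.0], [445.6, 211.9, 76.0, 359.0, 248.0], [443.9, 211.9, 66.0, 359.0, 251.0], [443.7, 212.1, 82.0, 360.0, 246.0], [440.5, 210.8, 70.0, 360.0, 249.0], [441.3, 211.8, 87.0, 361.0, 244.0], [439.5, 211.7, 76.0, 361.0, 247.0], [439.3, 213.3, 68.0, 361.0, 250.0], [438.8, 213.0, 84.0, 362.0, 245.0], [436.4, 212.5, 72.0, 362.0, 248.0], [436.4, 214.2, 64.0, 362.0, 251.0], [434.9, 213.1, 79.0, 363.0, 246.0]]
[[447.5, 209.0, 91.3], [447.5, 205.9, 92.1], [447.4, 202.7, 93.1], [447.3, 199.1, 96.2], [4
[... 214 characters left out ...]
2], [441.4, 208.4, 94.2], [441.6, 206.3, 88.8], [441.3, 202.0, 96.4], [441.4, 199.5, 93.5], [441.5, 197.0, 90.5], [441.6, 194.3, 88.8], [438.3, 211.3, 94.4], [438.4, 208.7, 92.0], [438.7, 206.8, 85.7], [438.4, 202.5, 93.0], [438.4, 199.5, 93.3], [438.3, 195.8, 97.1], [438.4, 193.5, 93.0], [435.3, 211.0, 95.8], [435.5, 206.0, 90.1], [435.5, 202.8, 91.1], [435.3, 198.9, 96.6], [435.3, 196.0, 95.8], [435.6, 194.1, 89.3], [432.4, 211.4, 93.5], [432.3, 208.0, 95.5], [432.4, 205.4, 93.4], [432.4, 202.2, 94.5], [432.6, 200.2, 88.6], [432.4, 196.0, 95.4], [432.4, 193.3, 93.7], [429.5, 193.5, 92.3]]
((439.7089538574219, 201.66287231445312), (18.802885055541992, 18.282352447509766), 82.92259216308594)
```

step_arm([
  [0.023,-0.0334,-0.0054,0,0,0.86],
  [0.023,-0.0334,-0.0054,0,0,0.86],
  [0.023,-0.0334,-0.0054,0,0,0.86],
  [0.023,-0.0334,-0.0054,0,0,0.86],
  [0.023,-0.0334,-0.0054,0,0,0.86],
  [0.023,-0.0334,-0.0054,0,0,0.86],
  [0.023,-0.0334,-0.0054,0,0,0.86],
  [0.023,-0.0334,-0.0054,0,0,0.86],
  [0.023,-0.0334,-0.0054,0,0,0.86],
  [0.023,-0.0334,-0.0054,0,0,0.86],
  [0.023,-0.0334,-0.0054,0,0,0.86],
  [0.022,-0.033,-0.0054,0,0,0.86],
], jaw=0.05)

```text
time: 2.3
position: [0.4407, 0.2013, 0.34]
tool_rot: [0.043, 0.999, 0.0, 0.0]
ft_force: [-0.3, -0.2, 0.1]
grip_width: 0.0503
grip_force: 0.0
```

step_arm([
  [0,0,-0.025,0,0,0],
  [0,0,-0.025,0,0,0],
  [0,0,-0.025,0,0,0],
  [0,0,-0.015,0,0,0],
  [0,0,-0.01,0,0,0],
  [0,0,0,0,0,0],
])

```text
time: 3.05
position: [0.4398, 0.2025, 0.2396]
tool_rot: [0.043, 0.999, -0.0, -0.0]
ft_force: [0.5, 0.4, 0.6]
grip_width: 0.05
grip_force: 0.0
```

step_arm([
  [0,0,0,0,0,0],
  [0,0,0,0,0,0],
  [0,0,0,0,0,0],
  [0,0,0,0,0,0],
], jaw=0.0, squeeze=50)

```text
time: 3.55
position: [0.4398, 0.2025, 0.2402]
tool_rot: [0.043, 0.999, 0.0, 0.0]
ft_force: [-1.4, -0.6, 1.8]
grip_width: 0.0193
grip_force: 49.6
```

step_arm([
  [0,0,0.015,0,0,0],
  [0,0,0.02,0,0,0],
  [0,0,0.025,0,0,0],
  [0,0,0.03,0,0,0],
  [0,0,0,0,0,0],
])

```text
time: 4.18
position: [0.4402, 0.2026, 0.3324]
tool_rot: [0.043, 0.999, 0.001, 0.003]
ft_force: [0.8, -0.1, -1.4]
grip_width: 0.0195
grip_force: 49.6
```

step_arm([
  [0.01,-0.021,0,0,0,1.5],
  [0.016,-0.032,0,0,0,1.5],
  [0.016,-0.032,0,0,0,1.5],
  [0.016,-0.032,0,0,0,1.5],
  [0.016,-0.032,0,0,0,1.5],
  [0.016,-0.032,0,0,0,1.5],
  [0.016,-0.032,0,0,0,1.5],
  [0.016,-0.032,0,0,0,1.5],
  [0.016,-0.032,0,0,0,1.5],
  [0.012,-0.026,0,0,0,1.5],
  [0.008,-0.018,0,0,0,0],
  [0,0,0,0,0,0],
])

```text
time: 5.68
position: [0.5978, -0.1195, 0.3292]
tool_rot: [-0.086, 0.996, 0.0, -0.0]
ft_force: [-0.7, -0.1, -1.9]
grip_width: 0.0198
grip_force: 49.6
```

Run:
```python
from h import *
o=get_obs();print(o["position"],o["grip_width"])
a=[]
for n in("scene","top"):
    c=camera(n);im=c["pixels"];P=cloud(c);hsv=cv2.cvtColor(im,cv2.COLOR_BGR2HSV)
    a.append(cv2.resize(im[130:250,180:320] if n=="scene" else im[140:260,240:380],None,fx=2.8,fy=2.8,interpolation=2))
    k=(hsv[...,0]<14)&(hsv[...,1]>150)&(P[...,2]>.12)&(abs(P[...,0]-.6)<.05)&(abs(P[...,1]+.12)<.05)
    if k.sum(): print(n,k.sum(),P[k].min(0),P[k].max(0))
    # shank: points below head
    k=(P[...,2]>.1)&(P[...,2]<.14)&(abs(P[...,0]-.6)<.03)&(abs(P[...,1]+.12)<.03)
    if k.sum(): print(n,"shank",k.sum(),np.median(P[k],0),P[k].min(0),P[k].max(0))
cv2.imwrite("pics/c.png",np.hstack(a))
```

```text
[ 0.5978327  -0.11948534  0.32915248] 0.019798445871567566
scene 73 [ 0.59717874 -0.12997704  0.15244111] [ 0.62866273 -0.07016155  0.22358246]
scene shank 51 [ 0.60169846 -0.1142783   0.12208355] [ 0.59498972 -0.12131846  0.10021998] [ 0.60628232 -0.10951604  0.13768541]
```

View pics/c.png

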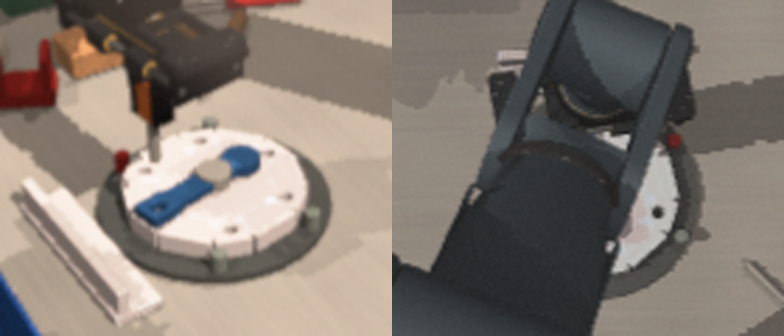

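The picture shows the pin hanging upright in the gripper above the jig, with its shank about over the arm's hole. The arm hole is at (152,210) in the left half. Lowering into it now.

step_arm([
  [0,0,-0.02,0,0,0],
  [0,0,-0.02,0,0,0],
  [0,0,-0.008,0,0,0],
  [0,0,-0.004,0,0,0],
  [0,0,-0.003,0,0,0],
  [0,0,-0.003,0,0,0],
  [0,0,-0.003,0,0,0],
  [0,0,0,0,0,0],
])

```text
time: 6.78
position: [0.5977, -0.1186, 0.2688]
tool_rot: [-0.087, 0.996, 0.0, -0.0]
ft_force: [0.7, -0.5, -2.0]
grip_width: 0.0198
grip_force: 49.6
```

step_arm([
  [0,0,-0.002,0,0,0],
  [0.0014,-0.0066,0,0,0,-5.1],
  [0.0008,-0.0067,0,0,0,-5.1],
  [0.0002,-0.0067,0,0,0,-5.1],
  [-0.0004,-0.0067,0,0,0,-5.2],
  [0,0,0,0,0,0],
])

```text
time: 7.52
position: [0.5995, -0.1448, 0.2667]
tool_rot: [0.091, 0.996, 0.001, -0.001]
ft_force: [-0.3, 2.5, -2.3]
grip_width: 0.0196
grip_force: 49.7
```

Dragging force is light (2.5 N), so I'll continue along the arc.

step_arm([
  [-0.001,-0.0067,0,0,0,-5.1],
  [-0.0016,-0.0066,0,0,0,-5.1],
  [-0.0021,-0.0064,0,0,0,-5.1],
  [-0.0027,-0.0062,0,0,0,-5.2],
  [-0.0033,-0.0059,0,0,0,-5.1],
  [-0.0038,-0.0056,0,0,0,-5.1],
  [-0.0043,-0.0052,0,0,0,-5.2],
  [-0.0047,-0.0048,0,0,0,-5.1],
  [0,0,0,0,0,0],
  [0,0,0,0,0,0],
])

```text
time: 8.78
position: [0.5763, -0.1923, 0.2669]
tool_rot: [0.433, 0.901, -0.0, -0.0]
ft_force: [0.2, 1.8, -2.3]
grip_width: 0.0196
grip_force: 49.7
```

Run:
```python
from h import *
o=get_obs();print(o["position"],o["ft_force"],o["grip_width"])
c=camera("scene");im=c["pixels"];P=cloud(c)
cv2.imwrite("pics/d.png",cv2.resize(im[130:250,180:320],None,fx=4.5,fy=4.5,interpolation=2))
hsv=cv2.cvtColor(im,cv2.COLOR_BGR2HSV)
k=(P[...,2]>.052)&(P[...,2]<.08)&(abs(P[...,0]-.577)<.025)&(abs(P[...,1]+.1925)<.025)
print("shank",k.sum(),np.median(P[k],0))
k=(hsv[...,0]>95)&(hsv[...,0]<125)&(hsv[...,1]>120)&(P[...,2]>.038)&(P[...,2]<.05)&(np.hypot(P[...,0]-.5257,P[...,1]+.1377)<.1)
q=P[k][:,:2]-[.5257,-.1377];far=q[q@[.68,-.73]>.02];print("arm angle",len(far),np.degrees(np.arctan2(far[:,1].mean(),far[:,0].mean())))
```

```text
[ 0.5763054  -0.19233214  0.26690753] [ 0.22306831  1.824278   -2.2764249 ] 0.01962710733745064
shank 28 [ 0.57948628 -0.18824976  0.06582827]
arm angle 119 -38.08901236457304
```

View pics/d.png

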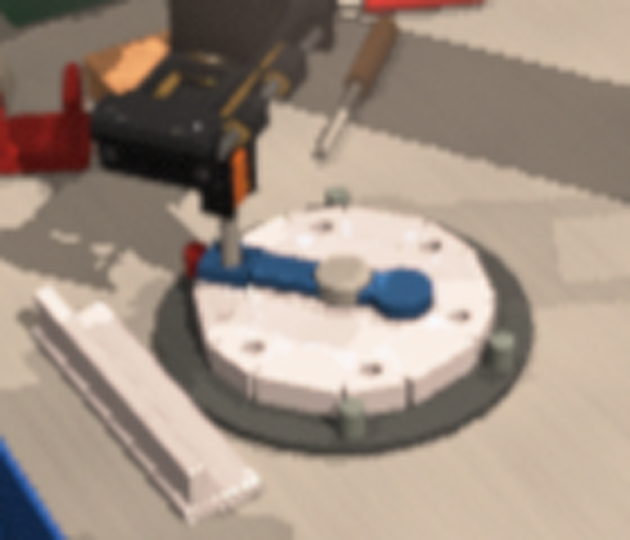

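The arm came along with the pin, which is upright in its hole at (232,250) next to the red post. Now feeling downward.

step_arm([
  [0,0,-0.002,0,0,0],
  [0,0,-0.002,0,0,0],
  [0,0,-0.002,0,0,0],
  [0,0,-0.001,0,0,0],
  [0,0,0,0,0,0],
])

```text
time: 9.45
position: [0.5764, -0.1926, 0.2599]
tool_rot: [0.434, 0.901, 0.0, 0.0]
ft_force: [1.8, 3.2, -0.0]
grip_width: 0.0196
grip_force: 49.7
```

step_arm([
  [0,0,-0.001,0,0,0],
  [0,0,-0.001,0,0,0],
  [0,0,0,0,0,0],
])

```text
time: 9.82
position: [0.5763, -0.1926, 0.2579]
tool_rot: [0.434, 0.901, 0.0, 0.0]
ft_force: [1.2, 3.1, -0.8]
grip_width: 0.0196
grip_force: 49.7
```

step_arm([
  [0.0003,0.0005,-0.002,0,0,0],
  [0,0,-0.002,0,0,0],
  [0,0,-0.002,0,0,0],
  [0,0,0,0,0,0],
])

```text
time: 10.32
position: [0.5764, -0.1923, 0.2515]
tool_rot: [0.434, 0.901, -0.0, -0.0]
ft_force: [1.9, 1.4, -3.0]
grip_width: 0.0196
grip_force: 49.6
```

step_arm([
  [0.0003,0.0002,-0.002,0,0,0],
  [0,0,-0.002,0,0,0],
  [0,0,-0.002,0,0,0],
  [0,0,-0.001,0,0,0],
  [0,0,0,0,0,0],
])

```text
time: 10.95
position: [0.5768, -0.1919, 0.2448]
tool_rot: [0.434, 0.901, -0.0, -0.0]
ft_force: [1.2, 0.1, -2.1]
grip_width: 0.0196
grip_force: 49.6
```

step_arm([
  [0,0,-0.001,0,0,0],
  [0,0,-0.0007,0,0,0],
  [0,0,0,0,0,0],
  [0,0,0,0,0,0],
])

```text
time: 11.45
position: [0.5768, -0.1919, 0.2433]
tool_rot: [0.434, 0.901, -0.0, 0.0]
ft_force: [-0.6, 0.8, -1.7]
grip_width: 0.0194
grip_force: 49.6
```

step_arm([
  [0,0,-0.0006,0,0,0],
  [0,0,-0.0006,0,0,0],
  [0,0,0,0,0,0],
  [0,0,0,0,0,0],
])

```text
time: 11.95
position: [0.5769, -0.1919, 0.2423]
tool_rot: [0.434, 0.901, -0.0, 0.0]
ft_force: [-1.3, 0.3, 0.8]
grip_width: 0.0196
grip_force: 49.6
```

step_arm([
  [0,0,-0.0005,0,0,0],
  [0,0,0,0,0,0],
  [0,0,0,0,0,0],
])

```text
time: 12.32
position: [0.5769, -0.1919, 0.2422]
tool_rot: [0.434, 0.901, -0.0, 0.0]
ft_force: [-1.8, 0.5, 5.7]
grip_width: 0.0199
grip_force: 49.6
```

The tip is seated on the socket floor. Releasing and backing off.

step_arm([
  [0,0,0.0005,0,0,0],
  [0,0,0,0,0,0],
  [0,0,0,0,0,0],
  [0,0,0,0,0,0],
  [0,0,0,0,0,0],
], jaw=0.05, squeeze=10)

```text
time: 12.95
position: [0.5768, -0.1919, 0.2419]
tool_rot: [0.434, 0.901, -0.0, -0.0]
ft_force: [0.1, -0.4, -0.1]
grip_width: 0.0493
grip_force: 0.0
```

step_arm([
  [0,0,0.01,0,0,0],
  [0,0,0.03,0,0,0],
  [0,0,0.04,0,0,0],
  [0,0,0.04,0,0,0],
  [-0.02,0.05,0.02,0,0,0],
  [-0.03,0.06,0,0,0,0],
  [-0.03,0.06,0,0,0,0],
  [-0.03,0.06,0,0,0,0],
  [-0.02,0.06,0,0,0,0],
  [0,0.03,0,0,0,0],
  [0,0,0,0,0,0],
])

```text
time: 14.32
position: [0.4527, 0.1168, 0.3829]
tool_rot: [0.432, 0.902, 0.0, 0.001]
ft_force: [0.4, -0.4, -0.3]
grip_width: 0.0503
grip_force: 0.0
```

Run:
```python
from h import *
a=[]
for n in("scene","top"):
    c=camera(n);im=c["pixels"];P=cloud(c);hsv=cv2.cvtColor(im,cv2.COLOR_BGR2HSV)
    a.append(cv2.resize(im[120:260,170:310] if n=="scene" else im[140:280,240:380],None,fx=2.8,fy=2.8,interpolation=2))
    k=(hsv[...,0]<14)&(hsv[...,1]>150)&(P[...,2]>.05)&(P[...,2]<.12)&(abs(P[...,0]-.577)<.03)&(abs(P[...,1]+.192)<.03)
    if k.sum(): print(n,k.sum(),P[k].min(0),np.median(P[k],0),P[k].max(0))
cv2.imwrite("pics/e.png",np.hstack(a))
```

```text
scene 103 [ 0.5641604  -0.20494002  0.06378522] [ 0.58091173 -0.18642521  0.08570226] [ 0.59040232 -0.17798654  0.09756748]
top 45 [ 0.56581866 -0.20327158  0.06716692] [ 0.57559935 -0.19121195  0.09416519] [ 0.58723404 -0.18243282  0.09941828]
```

View pics/e.png

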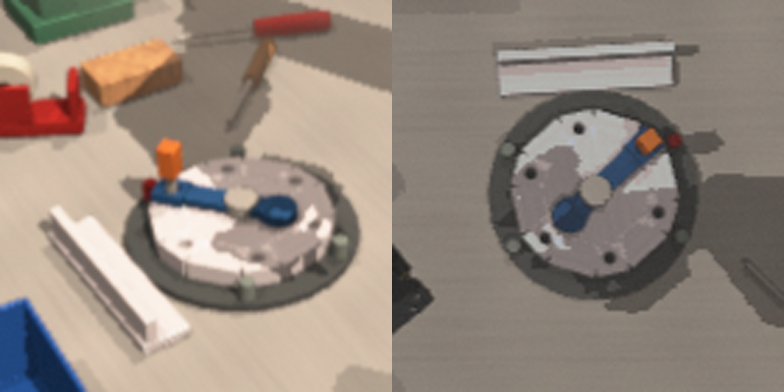

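The pin stands upright in the arm beside the red post ((168,160) left, (649,140) right), head top at about 95 mm, which is fully home, and the gripper is clear.

```bash
python3 -c "
from rig import *
print(hand_in())"
```

```text
the job is handed in; nothing more can be done
None
```

Done: I turned the blue arm about 62° clockwise (the shorter way) to the socket by the red marker and locked it with the orange-headed pin, fully home, upright and let go; the job is handed in after about 14 s, and nothing else was moved.

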